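# Sweep the shaker's finger bar up to full speed

## Robot

A 7-joint arm with a two-finger parallel gripper is mounted at the origin on the work surface. World frame = base frame: x ahead of the robot, y to its left, z up, the work surface at z = 0. Lengths are in m, angles in rad, forces in N, time in s.
With the tool pointing down it reaches from about 0.425 to 0.825 m from the base axis. Payload 3.6 kg.
Tool frame: the origin (TCP) lies on the centre line of the jaws, within the pads' length; the fingertips stand 17 mm ahead of it and the grasp point (between the pads) lies 2 mm behind it; z points along the fingers, y is the line along which they close (so a half turn about z gives the same grasp; the last joint's range is limited). The gripper opens to 85 mm and grips with 20 to 120 N. Pads are 22 mm wide; open, the fingers measure 114 mm over their backs; the gripper's body (76 mm by 85 mm) begins 54 mm behind the grasp point. The pads swing forward as they close: fully open they stand 13 mm farther back than shut.
Start: joints at [-1.373, 0.615, -0.013, 1.423, 0.008, 1.103, -0.04], TCP at [0.144, 0.634, 0.248] pointing down, gripper open.
Joint ranges: [-3.12, 3.12], [-0.3, 2.06], [-1.34, 1.32], [0.26, 2.42], [-1.36, 4.5], [0.01, 1.98], [-2.84, 2.84]. Speed limits (rad/s): [2.79, 2.79, 3.14, 3.14, 3.14, 3.14, 3.14].

## Interface

Orientations are given as a unit quaternion [w, x, y, z].
In Python, from station import ctrl gives the robot as it stands. The module is installed in compiled form; this text tells all that it offers.
- The arm moves only by the tool apply_moves, never from a script. Its argument "deltas" is a list of rows, each a list of 7 numbers: the turn, a rotation vector about the tool's x, y, z as a fraction of full scale, then the shift along the tool's x, y, z as a fraction of full scale, then the closure, from 0 (fully open) to 1 (shut). In form: [[ax, ay, az, x, y, z, fingers], ...]. A call has 1 to 5 rows; each row is the pose to reach, as a shift and turn from the pose commanded when the call began, along the tool's axes at that moment; what a row does not reach only later rows make up. Full scale, the value 1, is 80 mm for a shift and 60 degrees for a turn. A row lasts 1/10 s, in which the tool goes at most 50 mm and 8.59 degrees, less where a joint would pass 70% of its speed; a pose out of reach is approached as far as the arm can. A call with a number of a shift or a turn outside -1 to 1 is refused whole. A call with a gripper value outside its range is refused whole. The fingers move at their own pace and stop on an object; the grip force is fixed at half the most. Time passes only in rows, so rows that repeat a pose let the fingers close. It gives the time, the measured TCP pose, the force, the opening and the grip force at its end, in the units of the state.
- ctrl.observe(): the state, without advancing time (a new reading comes with each control period).
- ctrl.snapshot(name): name is "side" or "top" or "wrist"; returns the picture (400x640x3 uint8, red, green, blue); there is no depth.
- ctrl.camera_info(name): a dict with "mtx" (3x3 intrinsics, pixels), "k1" (the pictures are not rectified: a ray, as slopes to the right and down, at radius r is drawn at 1 + k1 r^2 times it, then the intrinsics apply), "rvec" (rotation vector, rad) and "tvec" (3), from world to camera coordinates, as OpenCV has them. Camera axes: x right, y down, z forward; pixel columns grow to the right and rows downward; lengths in m; the calibration is good to about 2 mm. A picture is of the moment at which its call begins: read the wrist's pose just before it. camera_info takes no time and is no camera call; for the wrist camera it gives the pose at the moment of the call.
- ctrl.hand_in(): hands the job in; it is judged then, once.
Trained networks look in the newest picture that a camera, given by its name, has taken for a name from the list of things; names that differ only in an ending like _2 or _b are one class to them, and where a whole thing is asked for, a point or a joint stands for the part that bears it (a point fixed in the world has none). Each returns a list of dicts, best first, with "score" (0 to 1); they miss things now and then, are a little off and sometimes report something else, mostly with a low value. They report only what shows in the picture. A call takes as long as a camera call.
- ctrl.cut_out(thing, camera): "mask" (400x640 bool, what is visible of it) and "extent" ([centre column, centre row, width, height] in pixels, round what is visible of it).
The state is a dict: "t": time; "joint_positions": joint angles; "joint_vel": joint speeds; "effort": joint torques, N m; "ee_pos": TCP position; "tool_rot": TCP orientation; "wrist_force": force on the tool from outside, world axes, zero at the start; "moment": the same for the moment, N m; "finger_gap": finger opening in m; "gripper_force": force on a finger pad.
Only numpy, scipy, OpenCV 4.12 (cv2) and the standard library are available. Lean on these libraries where they do the work, as an engineer would, in place of code of your own. Each camera call takes 0.05 s, during which the arm holds its last target. There are 200 camera calls.

## Task

Bring the bench shaker up to full speed: with the gripper closed, put the fingertips lightly on the narrow end of the curved black finger bar on its top, then slide along the bar to its wide end in one stroke, keeping it slightly pressed all the way and never lifting off or pressing hard. The shaker runs only while the wide end is held, so finish with the fingertips still resting there, lightly pressing the bar. Do not grasp, lift or shift the sand dish on the shaker or the things standing round it.

Things in the scene. Friction and masses are not known exactly. Their poses are not given: they have to be found in the camera images.
- shaker: Beige bench shaker, a fixed box 290 x 290 mm, flat top 75 mm above the bench. Origin at the centre of its underside, z up, front on its -x side. On top: the black finger bar along the front and, behind it, a round steel platform of radius 64 mm, centred 20 mm from the middle towards +x, top 89 mm above the bench, with the dish on it.
- bar (a joint): Travel of the black finger bar, m: 0 up, 0.008 fully down. Wherever it is pressed the whole bar sinks straight down on springs (2 N to start it, 7 N fully down, then rigid) and comes back up. It is an arc of radius 110 mm about the shaker's z axis, 120 degrees long, centred on -x, 12 mm wide at the narrow end (+y side) to 36 mm at the wide end (-y side), flat top.
- narrow_end (a point): Narrow end of the bar, where the stroke starts: on the centre line, at the height of the unpressed top face (88 mm above the bench, 13 mm above the shaker's top); does not sink with the bar.
- quarter (a point): Point a quarter of the way along the bar from the narrow end: on the centre line, at the height of the unpressed top face (88 mm above the bench, 13 mm above the shaker's top); does not sink with the bar.
- middle (a point): Half-way along the bar: on the centre line, at the height of the unpressed top face (88 mm above the bench, 13 mm above the shaker's top); does not sink with the bar.
- three_quarter (a point): Point three quarters of the way along the bar: on the centre line, at the height of the unpressed top face (88 mm above the bench, 13 mm above the shaker's top); does not sink with the bar.
- wide_end (a point): Wide end of the bar, where the stroke ends: on the centre line, at the height of the unpressed top face (88 mm above the bench, 13 mm above the shaker's top); does not sink with the bar.
- dish: Bystander: loose aluminium sand dish, 84 mm across, 26 mm high, on the steel platform. Origin at the centre of its underside.
- tube: Bystander: loose steel specimen tube, 60 mm across, 85 mm high, upright on the bench on the shaker's +y side. Origin at the centre of its underside.
- weight: Bystander: loose brass weight with a knob, 48 mm across, 62 mm high, on the bench on the shaker's -y side. Origin at the centre of its underside.
- jar: Bystander: loose white jar with grey cap, 60 mm across, 75 mm high, on the bench behind the shaker (+x side). Origin at the centre of its underside.

How it is judged:
By the outcome, as a careful person would: the job done as asked, in the order asked, and still so for the second after the job is handed in, while the arm keeps its last pose, push and grip.
It also fails if it takes over 45 s, if anything falls off the work surface, if the arm or the gripper's body presses on something with over 40 N, if the wrist force passes 120 N, or if a joint passes its speed limit or range.

## Working session

There is one attempt and no reset: what is moved stays moved. The work goes in short steps, Python scripts to look and compute and a tool call to move; the robot and the scene stay as the last step left them, time stands still between calls to the robot, and variables do not carry over. Pictures are saved under pics/ and viewed, at most 10 in all, crops included, and the job is handed in when it is done.

Besides the shell and the picture viewer there is one more tool, called by a JSON object that holds its "name" and its "arguments". apply_moves: Moves the arm, as the interface text tells. Shift numbers are shares of 80 mm and turn numbers shares of 60 degrees, none past 1 either way. Its arguments: {"type":"object","properties":{"deltas":{"type":"array"}},"required":["deltas"]}

```bash
mkdir -p pics; cat > h.py <<'E'
import numpy as np, cv2
from station import ctrl
def info(n):
    c=ctrl.camera_info(n); return np.array(c["mtx"]),c["k1"],cv2.Rodrigues(np.array(c["rvec"],float))[0],np.array(c["tvec"],float).ravel()
def proj(n,P,c=None):
    K,k,R,t=c or info(n); q=np.atleast_2d(P)@R.T+t; s=q[:,:2]/q[:,2:]; s=s*(1+k*(s**2).sum(1,keepdims=True))
    return s*[K[0,0],K[1,1]]+[K[0,2],K[1,2]]
def ray(n,uv,z,c=None):
    K,k,R,t=c or info(n); d=(np.atleast_2d(uv)-[K[0,2],K[1,2]])/[K[0,0],K[1,1]]; s=d.copy()
    for _ in range(20): s=d/(1+k*(s**2).sum(1,keepdims=True))
    v=np.c_[s,np.ones(len(s))]@R; o=-R.T@t
    return o+v*((z-o[2])/v[:,2])[:,None]
E
python3 - <<'E'
from h import *
for n in("top","side"):
    cv2.imwrite(f"pics/{n}0.png",ctrl.snapshot(n)[:,:,::-1])
    for th in("shaker","bar","dish","tube","weight","jar"):
        r=ctrl.cut_out(th,n)
        print(n,th,[(round(x["score"],2),np.round(x["extent"]).tolist()) for x in r[:2]])
    K,k,R,t=info(n); print(K[0,0],k,(-R.T@t).round(3))
s=ctrl.observe();print({k:np.round(v,3).tolist() for k,v in s.items()})
E
```

```text
top shaker [(0.59, [340.0, 230.0, 161.0, 157.0])]
top bar [(0.83, [336.0, 256.0, 97.0, 51.0])]
top dish [(0.85, [343.0, 215.0, 40.0, 39.0])]
top tube [(0.9, [265.0, 168.0, 31.0, 32.0])]
top weight [(0.81, [429.0, 228.0, 22.0, 25.0])]
top jar [(0.72, [345.0, 137.0, 24.0, 32.0])]
422.36372292162713 0.016240099497932155 [0.417 0.062 1.02 ]
side shaker [(0.94, [277.0, 231.0, 162.0, 137.0])]
side bar [(0.86, [248.0, 218.0, 48.0, 87.0])]
side dish [(0.98, [290.0, 208.0, 42.0, 38.0])]
side tube [(0.65, [277.0, 231.0, 162.0, 137.0]), (0.57, [330.0, 155.0, 32.0, 39.0])]
side weight [(0.69, [303.0, 324.0, 24.0, 33.0])]
side jar [(0.78, [390.0, 210.0, 27.0, 38.0])]
486.1155283689163 0.03065092857670314 [ 0.469 -0.582  0.865]
{'t': 0.7, 'joint_positions': [-1.374, 0.615, -0.013, 1.423, 0.008, 1.103, -0.04], 'joint_vel': [-0.001, 0.001, -0.0, 0.0, -0.001, -0.001, 0.0], 'effort': [0.0, -46.897, 0.259, -17.131, 0.01, 0.002, -0.0], 'ee_pos': [0.144, 0.634, 0.248], 'tool_rot': [-0.0, 0.112, 0.994, 0.0], 'wrist_force': [0.29, 0.259, -0.403], 'moment': [-0.027, 0.052, -0.042], 'gripper_force': 0.0, 'finger_gap': 0.085}
```

View pics/top0.png

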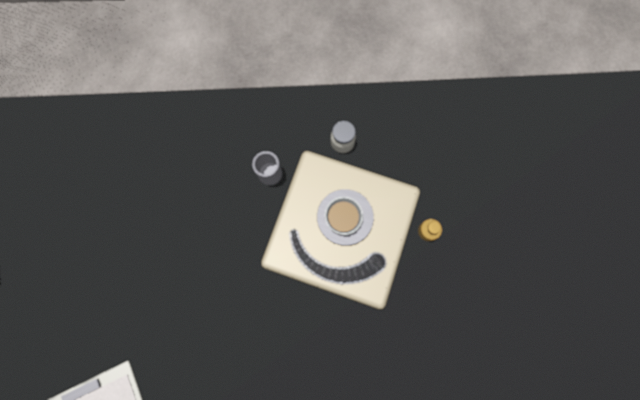

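View pics/side0.png

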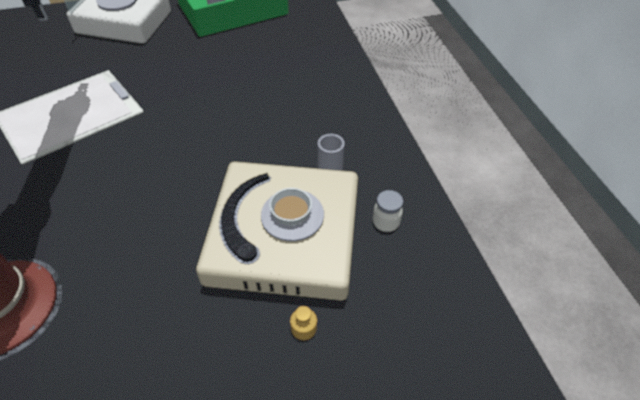

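The top view shows the shaker near (340,230), turned by about 17 degrees. The bar's narrow end is near (293,232) and its wide end near (378,262). The side view agrees, and the detections match what I see. Next I fit the shaker pose from the bar and shaker masks.

```bash
cat >> h.py <<'E'
from scipy.optimize import minimize
def bar_local(f,off=0):  # f 0..1 narrow->wide
    a=np.radians(120+120*np.asarray(f)); r=110+np.asarray(off); return np.c_[r*np.cos(a),r*np.sin(a)]/1000
def w(p,L,z):
    c,s=np.cos(p[2]),np.sin(p[2]); return np.c_[L@np.array([[c,s],[-s,c]])+p[:2],np.full(len(L),z)]
f=np.linspace(0,1,25); hw=6+12*f
def poly_mask(n,p,cam,S=4):
    m=np.zeros((400*S,640*S),np.uint8)
    for z in(.088,.0815,.075):
        o=np.r_[bar_local(f,hw),bar_local(f[::-1],-hw[::-1])]
        cv2.fillPoly(m,[np.round(proj(n,w(p,o,z),cam)*S+S/2-.5).astype(np.int32)],1)
        for e,r in((0,.006),(1,.018)):
            a=np.linspace(0,6.28,24); cc=bar_local([e])+r*np.c_[np.cos(a),np.sin(a)]
            cv2.fillPoly(m,[np.round(proj(n,w(p,cc,z),cam)*S+S/2-.5).astype(np.int32)],1)
    return cv2.resize(m.astype(np.float32),(640,400),interpolation=cv2.INTER_AREA)
def fit(cams,p0):
    C={n:info(n) for n in cams}; M={n:ctrl.cut_out("bar",n)[0]["mask"].astype(np.float32) for n in cams}
    def cost(p):
        return sum(1-np.minimum(m,q).sum()/np.maximum(m,q).sum() for n in cams for m,q in[(M[n],poly_mask(n,p,C[n]))])
    sx=np.array(p0)+np.array([[0,0,0],[.01,0,0],[0,.01,0],[0,0,.1]])
    r=minimize(cost,p0,method="Nelder-Mead",options=dict(initial_simplex=sx,xatol=1e-4,fatol=1e-4)); return r.x,r.fun
E
python3 - <<'E'
from h import *
print(ray("top",[[341,230],[293,232],[378,262]],.08).round(3))
p0=[*ray("top",[[341,230]],.075)[0,:2],-0.27]
for cams in(["top"],["side"],["top","side"]):
    for n in cams: im=ctrl.snapshot(n)
    p,c=fit(cams,p0); print(cams,p.round(4),round(c,3))
print(w(p,bar_local([0,.25,.5,.75,1]),.088).round(4))
out=[]
for n in("top","side"):
    im=ctrl.snapshot(n)[:,:,::-1].copy()
    sq=np.array([[-1,-1],[1,-1],[1,1],[-1,1]])*.145
    S=4;im=cv2.resize(im,None,fx=S,fy=S)
    for L,z in((sq,.075),(np.r_[bar_local(f,hw),bar_local(f[::-1],-hw[::-1])],.088),([.02,0]+.064*np.c_[np.cos(f*6.28),np.sin(f*6.28)],.089)):
        cv2.polylines(im,[(proj(n,w(p,np.array(L),z))*S+1.5).astype(np.int32)],True,(0,0,255),1)
    x,y=((235,140) if n=="top" else (190,145)); out.append(im[y*S:(y+170)*S,x*S:(x+200)*S])
cv2.imwrite("pics/ov.png",cv2.resize(np.hstack(out),(800,340),interpolation=cv2.INTER_AREA))
E
```

```text
[[ 0.549  0.016  0.08 ]
 [ 0.549  0.123  0.08 ]
 [ 0.474 -0.061  0.08 ]]
['top'] [ 0.5604  0.015  -0.3548] 0.071
['side'] [ 0.5599  0.013  -0.3597] 0.066
['top', 'side'] [ 0.5601  0.0135 -0.358 ] 0.163
[[ 0.542   0.122   0.088 ]
 [ 0.4902  0.0984  0.088 ]
 [ 0.4571  0.052   0.088 ]
 [ 0.4516 -0.0047  0.088 ]
 [ 0.4752 -0.0565  0.088 ]]
```

View pics/ov.png

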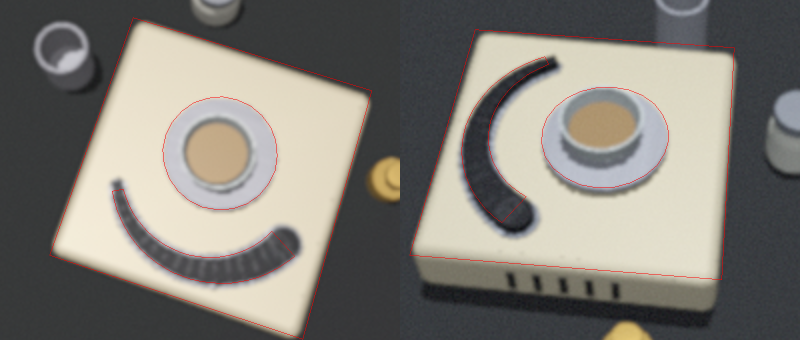

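The fit matches both views to about 1–2 mm. The shaker outline and the platform also line up. I'm closing the gripper and moving towards a point above the narrow end, keeping the yaw.

{"name": "apply_moves", "arguments": {"deltas": [[0,0,0,-0.9,-0.73,0,1],[0,0,0,-0.9,-0.73,0,1],[0,0,0,-0.9,-0.73,0,1]]}}

```text
t: 1.5
ee_pos: [0.2086, 0.5553, 0.2486]
tool_rot: [0.003, 0.117, 0.993, -0.002]
wrist_force: [1.7, 0.1, 1.2]
finger_gap: 0.0441
gripper_force: 0.0
```

{"name": "apply_moves", "arguments": {"deltas": [[0,0,0,-0.9,-0.73,0,1],[0,0,0,-0.9,-0.73,0,1],[0,0,0,-0.9,-0.73,0,1]]}}

```text
t: 1.8
ee_pos: [0.2649, 0.4823, 0.2486]
tool_rot: [0.002, 0.117, 0.993, -0.002]
wrist_force: [0.2, 1.4, -0.6]
finger_gap: 0.0004
gripper_force: 0.0
```

{"name": "apply_moves", "arguments": {"deltas": [[0,0,0,-0.9,-0.73,0,1],[0,0,0,-0.9,-0.73,0,1],[0,0,0,-0.9,-0.73,0,1]]}}

```text
t: 2.1
ee_pos: [0.3213, 0.4095, 0.2486]
tool_rot: [0.002, 0.117, 0.993, -0.002]
wrist_force: [-0.5, -0.3, 0.4]
finger_gap: -0.0004
gripper_force: 0.0
```

{"name": "apply_moves", "arguments": {"deltas": [[0,0,0,-0.9,-0.73,0,1],[0,0,0,-0.9,-0.73,0,1],[0,0,0,-0.9,-0.73,0,1]]}}

```text
t: 2.4
ee_pos: [0.378, 0.3367, 0.2486]
tool_rot: [0.002, 0.117, 0.993, -0.001]
wrist_force: [-0.0, -0.5, 0.4]
finger_gap: 0.0001
gripper_force: 0.0
```

{"name": "apply_moves", "arguments": {"deltas": [[0,0,0,-0.9,-0.73,0,1],[0,0,0,-0.9,-0.73,0,1],[0,0,0,-0.9,-0.73,0,1]]}}

```text
t: 2.7
ee_pos: [0.4348, 0.2638, 0.2486]
tool_rot: [0.002, 0.117, 0.993, -0.001]
wrist_force: [0.5, -0.1, -0.2]
finger_gap: 0.0002
gripper_force: 0.0
```

{"name": "apply_moves", "arguments": {"deltas": [[0,0,0,-0.9,-0.73,0,1],[0,0,0,-0.9,-0.73,0,1],[0,0,0,-0.9,-0.73,0,1]]}}

```text
t: 3.0
ee_pos: [0.4917, 0.1907, 0.2485]
tool_rot: [0.002, 0.117, 0.993, -0.002]
wrist_force: [-0.5, 0.5, 0.0]
finger_gap: -0.0002
gripper_force: 0.0
```

```bash
cat >> h.py <<'E'
from scipy.spatial.transform import Rotation as Ro
P=np.array([.5601,.0135,-.358])
def go(target,s=None):
    s=s or ctrl.observe(); q=np.array(s["tool_rot"]); return (Ro.from_quat(q[[1,2,3,0]]).inv().apply(np.array(target)-s["ee_pos"])/.08).round(3)
E
python3 - <<'E'
from h import *
s=ctrl.observe();print(np.round(s["ee_pos"],4)); q=s["tool_rot"]; print(Ro.from_quat(np.array(q)[[1,2,3,0]]).as_matrix().round(4))
print(go([.542,.122,.135],s))
im=ctrl.snapshot("wrist")
p,c=fit(["wrist"],P);print(p.round(4),c)
cv2.imwrite("pics/w1.png",im[:,:,::-1])
E
```

```text
[0.4917 0.1907 0.2485]
[[-0.9726  0.2326  0.0036]
 [ 0.2326  0.9726 -0.0036]
 [-0.0043 -0.0026 -1.    ]]
[-0.805 -0.686  1.425]
[ 0.5571  0.0191 -0.3575] 0.05406486988067627
```

View pics/w1.png

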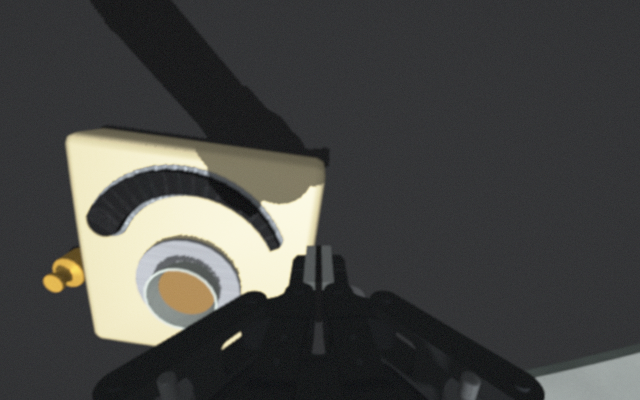

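The wrist view shows the whole bar, with the narrow end near (278,245) and the wide end near (103,218). Its fit differs from the top and side fits by about 5 mm. I'll get closer above the narrow end and refit there.

{"name": "apply_moves", "arguments": {"deltas": [[0,0,0,-0.4,-0.34,0.4,1],[0,0,0,-0.8,-0.7,0.8,1],[0,0,0,-0.8,-0.7,1,1],[0,0,0,-0.8,-0.7,1,1]]}}

```text
t: 3.5
ee_pos: [0.5357, 0.128, 0.1655]
tool_rot: [-0.003, 0.112, 0.994, -0.001]
wrist_force: [-1.1, 0.7, 0.7]
finger_gap: 0.0
gripper_force: 0.0
```

```bash
python3 - <<'E'
from h import *
s=ctrl.observe();print(np.round(s["ee_pos"],4),np.round(s["wrist_force"],2))
out=[]
for n in("wrist","top","side"):
    im=ctrl.snapshot(n)[:,:,::-1].copy(); p,c=fit([n],P);print(n,p.round(4),c, proj(n,np.array(s["ee_pos"])-[0,0,.017]))
    if n=="wrist":
      for q,col in((P,(0,0,255)),(p,(0,255,0))):
        cv2.polylines(im,[(proj(n,w(q,np.r_[bar_local(f,hw),bar_local(f[::-1],-hw[::-1])],.088))).astype(np.int32)],True,col,1)
      cv2.imwrite("pics/w2.png",im)
    else: 
      u,v=proj(n,np.array(s["ee_pos"])-[0,0,.017])[0].astype(int)
      cv2.circle(im,(u,v),1,(0,0,255),-1); out.append(cv2.resize(im[v-50:v+50,u-50:u+50],(400,400)))
cv2.imwrite("pics/w3.png",np.hstack(out))
E
```

```text
[0.5357 0.128  0.1655] [-1.14  0.67  0.68]
wrist [ 0.5595  0.0157 -0.3362] 0.059716641902923584 [[312.56594321 256.19029809]]
top [ 0.5605  0.0144 -0.3473] 0.27707165479660034 [[288.6863171 234.1485622]]
side [ 0.5601  0.0131 -0.3532] 0.06578314304351807 [[256.82142886 153.71726204]]
```

View pics/w2.png

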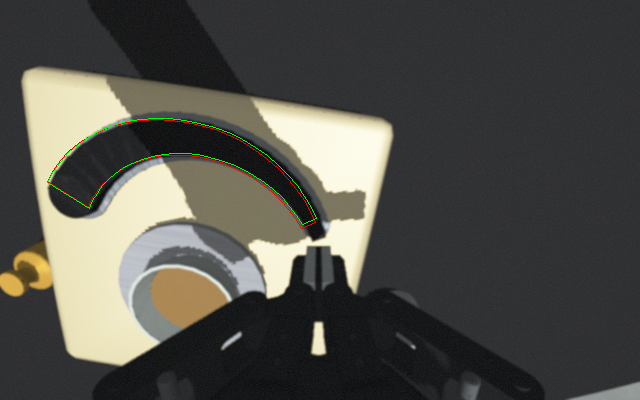

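View pics/w3.png

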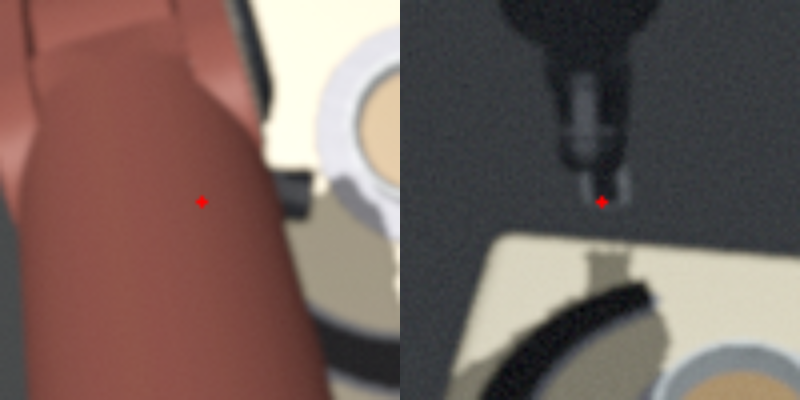

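The red outline (camera fit) and the green one (wrist fit) agree with the bar to about 1–2 mm. The side view shows the fingertips just above and short of the narrow end. I'm lowering to hover just above it.

{"name": "apply_moves", "arguments": {"deltas": [[0,0,0,0,0,0.3,1],[0,0,0,0,0,0.55,1],[0,0,0,0,0,0.6,1],[0,0,0,0,0,0.6,1],[0,0,0,0,0,0.6,1]]}}

```text
t: 4.3
ee_pos: [0.5385, 0.1279, 0.1215]
tool_rot: [0.001, 0.111, 0.994, 0.0]
wrist_force: [0.8, 0.0, 1.1]
finger_gap: -0.0002
gripper_force: 0.0
```

```bash
python3 - <<'E'
from h import *
im=ctrl.snapshot("side")[:,:,::-1]
s=ctrl.observe();print(np.round(s["ee_pos"],4),np.round(s["wrist_force"],2), go([.542,.122,.108],s))
print(Ro.from_quat(np.array(s["tool_rot"])[[1,2,3,0]]).as_matrix().round(4))
E
```

```text
[0.5386 0.1279 0.1216] [ 0.42 -0.64 -0.05] [-0.058 -0.062  0.17 ]
[[-9.751e-01  2.216e-01  2.500e-03]
 [ 2.216e-01  9.751e-01  7.000e-04]
 [-2.300e-03  1.300e-03 -1.000e+00]]
```

{"name": "apply_moves", "arguments": {"deltas": [[0,0,0,-0.06,-0.06,0,1],[0,0,0,-0.06,-0.06,0.15,1],[0,0,0,-0.06,-0.06,0.15,1],[0,0,0,-0.06,-0.06,0.15,1]]}}

```text
t: 4.75
ee_pos: [0.5408, 0.1215, 0.1077]
tool_rot: [-0.001, 0.112, 0.994, -0.0]
wrist_force: [0.7, -0.6, -0.7]
finger_gap: 0.0001
gripper_force: 0.0
```

```bash
python3 - <<'E'
from h import *
im=ctrl.snapshot("side")[:,:,::-1]
cv2.imwrite("pics/s4.png",cv2.resize(im[130:230,200:320],(720,600),interpolation=cv2.INTER_CUBIC))
s=ctrl.observe();print(np.round(s["ee_pos"],4),np.round(s["wrist_force"],2), go([.542,.122,.101],s))
E
```

```text
[0.5411 0.1217 0.108 ] [0.07 0.55 0.44] [-0.01   0.006  0.087]
```

View pics/s4.png

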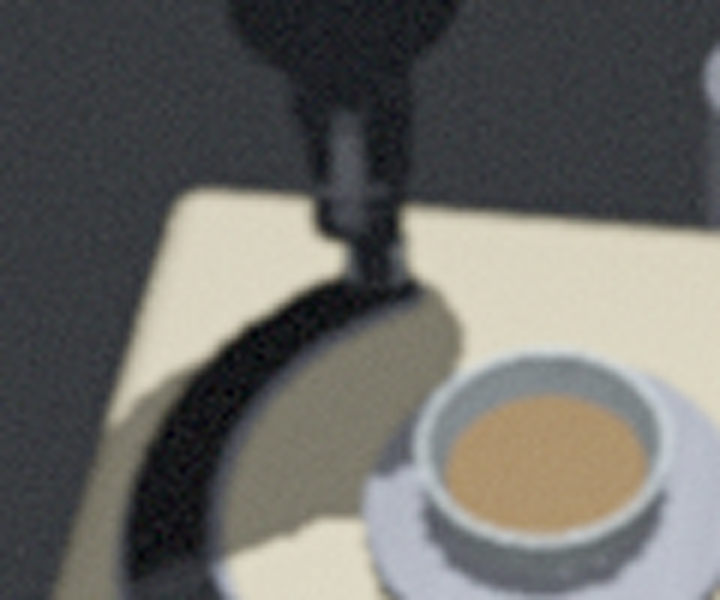

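The fingertips hover just over the bar's narrow end, with the tip at about (378,280) in this crop. I'm pressing gently.

{"name": "apply_moves", "arguments": {"deltas": [[0,0,0,0,0,0.03,1],[0,0,0,0,0,0.06,1],[0,0,0,0,0,0.085,1],[0,0,0,0,0,0.085,1],[0,0,0,0,0,0.085,1]]}}

```text
t: 5.3
ee_pos: [0.5415, 0.1219, 0.1018]
tool_rot: [0.0, 0.112, 0.994, 0.0]
wrist_force: [-0.5, -0.2, 3.9]
finger_gap: 0.0001
gripper_force: 1.9
```

```bash
python3 - <<'E'
from h import *
F=[]
for i in range(4): ctrl.snapshot("side"); s=ctrl.observe(); F.append(s["wrist_force"])
print(np.round(s["ee_pos"],4),np.mean(F,0).round(2))
ff=np.linspace(0,1,21); print(np.array([go(x,s)*80 for x in w(P,bar_local(ff),.101)]).round(1))
E
```

```text
[0.5415 0.1219 0.1017] [-0.01  0.73  3.72]
[[  -0.4    0.2    0.7]
 [  10.    -4.7    0.7]
 [  19.8  -10.6    0.7]
 [  29.   -17.7    0.7]
 [  37.4  -25.5    0.7]
 [  44.9  -34.2    0.7]
 [  51.4  -43.8    0.7]
 [  57.   -53.8    0.7]
 [  61.4  -64.5    0.7]
 [  64.7  -75.5    0.7]
 [  66.8  -86.8    0.7]
 [  67.8  -98.2    0.6]
 [  67.5 -109.8    0.6]
 [  66.1 -121.2    0.6]
 [  63.4 -132.4    0.6]
 [  59.6 -143.3    0.6]
 [  54.6 -153.7    0.6]
 [  48.7 -163.5    0.6]
 [  41.7 -172.7    0.6]
 [  33.8 -181.     0.6]
 [  25.1 -188.6    0.6]]
```

Pressed 3.3 mm with 3.7 N, as the spring figures predict. Starting the stroke.

{"name": "apply_moves", "arguments": {"deltas": [[0,0,0,0.06,-0.03,0.004,1],[0,0,0,0.125,-0.06,0.006,1],[0,0,0,0.185,-0.095,0.006,1],[0,0,0,0.25,-0.133,0.006,1],[0,0,0,0.31,-0.175,0.006,1]]}}

```text
t: 6.0
ee_pos: [0.5139, 0.1137, 0.1013]
tool_rot: [0.001, 0.112, 0.994, 0.0]
wrist_force: [2.3, 1.5, 4.6]
finger_gap: 0.0
gripper_force: 2.1
```

```bash
cat > st.py <<'E'
from h import *
s=ctrl.observe();e=np.array(s["ee_pos"])
d=e[:2]-P[:2]; c,sn=np.cos(P[2]),np.sin(P[2]); l=np.array([c*d[0]+sn*d[1],-sn*d[0]+c*d[1]])
print("f",((np.degrees(np.arctan2(l[1],l[0]))%360-120)/120).round(3),"r",(np.hypot(*l)*1000).round(1),"z",e[2].round(4),np.round(s["wrist_force"],2))
f0=((np.degrees(np.arctan2(l[1],l[0]))%360-120)/120)
for g in np.arange(np.ceil(f0*40)/40,1.01,.025)[:14]: print(round(g,3),go(w(P,bar_local([g]),.1012)[0],s))
E
python3 st.py
```

```text
f 0.127 r 110.3 z 0.1013 [2.34 1.5  4.58]
0.15 [ 0.049 -0.044  0.001]
0.175 [ 0.102 -0.092  0.001]
0.2 [ 0.153 -0.143  0.   ]
0.225 [ 0.202 -0.196  0.   ]
0.25 [ 0.247 -0.252  0.   ]
0.275 [ 0.29 -0.31  0.  ]
0.3 [ 0.329 -0.37   0.   ]
0.325 [ 0.365 -0.433  0.   ]
0.35 [ 0.398 -0.497  0.   ]
0.375 [ 0.428 -0.562 -0.   ]
0.4 [ 0.454 -0.629 -0.   ]
0.425 [ 0.476 -0.698 -0.   ]
0.45 [ 0.495 -0.767 -0.   ]
0.475 [ 0.51  -0.838 -0.   ]
```

{"name": "apply_moves", "arguments": {"deltas": [[0,0,0,0.05,-0.044,0,1],[0,0,0,0.122,-0.112,0,1],[0,0,0,0.2,-0.195,0,1],[0,0,0,0.265,-0.275,0,1],[0,0,0,0.33,-0.37,0,1]]}}

```text
t: 6.5
ee_pos: [0.4807, 0.0903, 0.101]
tool_rot: [-0.0, 0.111, 0.994, 0.0]
wrist_force: [2.2, 2.9, 4.0]
finger_gap: 0.0002
gripper_force: 2.1
```

```bash
python3 st.py
```

```text
f 0.304 r 110.4 z 0.101 [2.21 2.89 3.96]
0.325 [ 0.026 -0.056 -0.003]
0.35 [ 0.059 -0.12  -0.003]
0.375 [ 0.088 -0.186 -0.003]
0.4 [ 0.114 -0.253 -0.003]
0.425 [ 0.137 -0.321 -0.003]
0.45 [ 0.156 -0.391 -0.003]
0.475 [ 0.171 -0.461 -0.003]
0.5 [ 0.182 -0.532 -0.003]
0.525 [ 0.19  -0.604 -0.003]
0.55 [ 0.194 -0.675 -0.003]
0.575 [ 0.195 -0.747 -0.003]
0.6 [ 0.191 -0.819 -0.003]
0.625 [ 0.184 -0.891 -0.003]
0.65 [ 0.173 -0.962 -0.003]
```

{"name": "apply_moves", "arguments": {"deltas": [[0,0,0,0.042,-0.088,-0.002,1],[0,0,0,0.088,-0.186,-0.003,1],[0,0,0,0.126,-0.287,-0.003,1],[0,0,0,0.156,-0.391,-0.003,1],[0,0,0,0.177,-0.496,-0.003,1]]}}

```text
t: 7.0
ee_pos: [0.4583, 0.0544, 0.1012]
tool_rot: [-0.001, 0.112, 0.994, -0.0]
wrist_force: [0.9, 2.1, 4.8]
finger_gap: -0.0002
gripper_force: 2.1
```

```bash
python3 st.py
```

```text
f 0.489 r 109.7 z 0.1012 [0.91 2.12 4.8 ]
0.5 [ 0.008 -0.032 -0.   ]
0.525 [ 0.016 -0.103 -0.   ]
0.55 [ 0.02  -0.175 -0.   ]
0.575 [ 0.02  -0.247 -0.   ]
0.6 [ 0.016 -0.319 -0.   ]
0.625 [ 0.009 -0.391 -0.   ]
0.65 [-0.002 -0.462 -0.   ]
0.675 [-0.017 -0.532 -0.   ]
0.7 [-0.035 -0.602 -0.   ]
0.725 [-0.057 -0.67  -0.   ]
0.75 [-0.083 -0.738 -0.   ]
0.775 [-0.112 -0.804 -0.   ]
0.8 [-0.144 -0.868 -0.   ]
0.825 [-0.18 -0.93 -0.  ]
```

{"name": "apply_moves", "arguments": {"deltas": [[0,0,0,0.016,-0.103,0,1],[0,0,0,0.02,-0.21,0,1],[0,0,0,0.016,-0.32,0,1],[0,0,0,0.003,-0.427,0,1],[0,0,0,-0.017,-0.532,0,1]]}}

```text
t: 7.5
ee_pos: [0.4504, 0.0124, 0.1011]
tool_rot: [-0.001, 0.112, 0.994, -0.0]
wrist_force: [0.2, 2.7, 3.7]
finger_gap: 0.0002
gripper_force: 2.1
```

```bash
python3 st.py
```

```text
f 0.676 r 109.7 z 0.1011 [0.18 2.68 3.74]
0.7 [-0.015 -0.069 -0.001]
0.725 [-0.037 -0.137 -0.001]
0.75 [-0.062 -0.204 -0.001]
0.775 [-0.091 -0.27  -0.001]
0.8 [-0.124 -0.334 -0.001]
0.825 [-0.16  -0.397 -0.001]
0.85 [-0.199 -0.457 -0.001]
0.875 [-0.241 -0.516 -0.001]
0.9 [-0.286 -0.572 -0.001]
0.925 [-0.334 -0.626 -0.001]
0.95 [-0.385 -0.677 -0.001]
0.975 [-0.438 -0.725 -0.001]
1.0 [-0.494 -0.77  -0.001]
```

{"name": "apply_moves", "arguments": {"deltas": [[0,0,0,-0.026,-0.103,0,1],[0,0,0,-0.062,-0.204,0,1],[0,0,0,-0.107,-0.302,0,1],[0,0,0,-0.16,-0.397,0,1],[0,0,0,-0.22,-0.487,0,1]]}}

```text
t: 8.0
ee_pos: [0.4591, -0.0295, 0.1011]
tool_rot: [-0.001, 0.112, 0.994, -0.0]
wrist_force: [-1.4, 3.5, 4.1]
finger_gap: -0.0
gripper_force: 2.1
```

```bash
python3 st.py
```

```text
f 0.863 r 109.7 z 0.1011 [-1.37  3.48  4.14]
0.875 [-0.018 -0.03  -0.001]
0.9 [-0.063 -0.086 -0.001]
0.925 [-0.111 -0.139 -0.001]
0.95 [-0.162 -0.191 -0.001]
0.975 [-0.215 -0.239 -0.001]
1.0 [-0.271 -0.284 -0.001]
```

{"name": "apply_moves", "arguments": {"deltas": [[0,0,0,-0.063,-0.086,0,1],[0,0,0,-0.136,-0.165,0,1],[0,0,0,-0.215,-0.239,0,1],[0,0,0,-0.27,-0.284,0,1],[0,0,0,-0.27,-0.284,0,1]]}}

```text
t: 8.5
ee_pos: [0.4762, -0.0573, 0.1013]
tool_rot: [0.0, 0.112, 0.994, -0.001]
wrist_force: [-0.1, -1.0, 4.4]
finger_gap: -0.0
gripper_force: 2.1
```

```bash
python3 - <<'E'
import st
from h import *
im=ctrl.snapshot("side")[:,:,::-1]
cv2.imwrite("pics/s9.png",cv2.resize(im[140:350,160:420],(743,600),interpolation=cv2.INTER_CUBIC))
E
```

```text
f 1.005 r 109.8 z 0.1013 [-0.15 -1.    4.45]
```

View pics/s9.png

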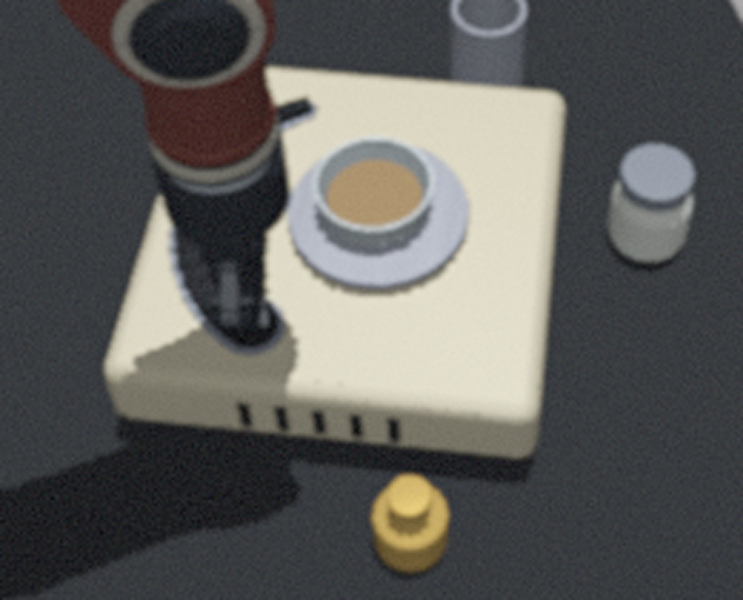

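The fingertips rest on the wide end at about (250,325) in this crop, pressing with about 4.4 N. The dish, tube, weight and jar have not moved, so I'm handing in.

```bash
python3 -c "
from station import ctrl
print(ctrl.hand_in())"
```

```text
the job is handed in; nothing more can be done
None
```

I slid the closed fingertips along the bar from the narrow end to the wide end in one light stroke (about 4–5 N at every check) and handed the job in with them still pressing the wide end at about 4.4 N; the hand-in returned no verdict.

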